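# Pots off the peg beside the braai

### The job

Take the two round pots off the long peg, keeping them upright all the way: gently stand the wide shallow one flat on the floor of the drip tray and the narrow deep one on the bare wood of the chopping board, with its whole base on the board, and let go of both. Leave the square pot hanging on its own hook, and leave the mug, the tongs and the spice jar where they are.

Things in the scene. Friction and masses are not known exactly. Their poses are not given: they have to be found in the camera images.
- long_stand: Fixed steel stand. Post (16 mm thick, 221 mm high) at +90 mm along the body's x; from it one level round peg, 8 mm thick, axis 215 mm up, runs along -x (roughly towards the robot). The two round pots hang on it one behind the other, 87 to 105 mm apart, either one in front, loops across the peg. Origin on the shelf surface, z up.
- long_stand_tip (a point): Top of the peg's upturned tip, on its end: 18 mm above the peg's axis, 131 mm from the stand's origin along -x, axes as the stand's; the metal ends 4 mm further out. To come off, a pot must rise 15 mm or more (it has room for about 50 mm), then travel along -x until its loop is past the tip.
- short_stand: Fixed steel stand like the long one with a short hook, on which the square pot hangs: post at +60 mm along its x, peg axis 215 mm high, ending at x = -40 mm. It stands to the left or right of the long stand. Origin on the shelf surface.
- wide_pot: Wide shallow round aluminium pot, open on top, 90 mm across the rim (85 mm base), 60 mm high, about 0.18 to 0.31 kg, hanging by the loop over its mouth. Origin: centre of the underside, z up.
- wide_pot_loop (a point): Centre of the flat top of the wide pot's upright strap loop, 125 mm above its underside; axes as the pot's. Loop 26 mm wide along y (18 mm inside), 14 mm deep along x, strap 4 mm thick, rising 65 mm above the rim (inside top 61 mm) from a 4 mm flat bar across the mouth along y. The peg runs through it along x; its two side straps can be pinched across y.
- narrow_pot: Narrow deep round aluminium pot, open on top, 62 mm across the rim (58 mm base), 85 mm high, about 0.18 to 0.31 kg, hanging by the loop over its mouth. Origin: centre of the underside, z up.
- narrow_pot_loop (a point): Centre of the flat top of the narrow pot's upright strap loop, 150 mm above its underside; axes as the pot's. Loop 26 mm wide along y (18 mm inside), 14 mm deep along x, strap 4 mm thick, rising 65 mm above the rim (inside top 61 mm) from a 4 mm flat bar across the mouth along y. The peg runs through it along x; its two side straps can be pinched across y.
- square_pot: Square aluminium pot, 66 x 66 mm, 60 mm high, with the same kind of loop, hanging on the short stand. To be left hanging. Origin: centre of its underside.
- drip_tray: Fixed silver aluminium drip tray, 290 mm (x) by 200 mm (y), walls 4 mm thick and 16 mm high, flat floor 4 mm above the shelf. The mug stands near its -x end; the +x half is free. Origin: centre of its underside.
- board: Fixed bamboo chopping board, 300 mm (x) by 200 mm (y), 18 mm thick. The tongs lie on it roughly along x, somewhere across its width; the wider bare strip beside them is at least 70 mm. Tray and board stand one on each side of the stands, either way round. Origin: centre of its underside.
- mug: Blue enamel mug in the drip tray, 76 mm across, 80 mm high, handle towards its +y standing out about 35 mm. To be left alone. Origin: centre of its underside.
- tongs: Short steel tongs lying flat on the board, about 180 mm long (x), 32 mm wide (y), 16 mm high. To be left alone. Origin: middle, on the underside.
- spice_jar: Spice jar standing on the shelf between the robot and the stands, 56 mm across, 90 mm high. To be left alone. Origin: centre of its underside.
Not all that is in view belongs to the job. What is shaped like the wide_pot but pink or yellow is not meant.

How it is judged (in metres and radians):
At the end, for the whole second after the job is handed in: Released and at rest, upright within 0.1 rad: wide pot on the tray floor (centre within 102 x 57 mm of the tray centre), narrow pot on the board (within 125 x 75 mm of its centre). Square pot within 30 mm, and mug, tongs and jar within 15 mm, of where they were (x of wide_pot in the frame of drip_tray between -0.102 and 0.102 m and y of wide_pot in the frame of drip_tray between -0.057 and 0.057 m and z of wide_pot in the frame of drip_tray between 0 and 0.009 m and angle between each of wide_pot, narrow_pot's own z axis and vertical below 0.1 rad and linear speed of each of wide_pot, narrow_pot below 0.03 m/s and x of narrow_pot in the frame of board between -0.125 and 0.125 m and y of narrow_pot in the frame of board between -0.075 and 0.075 m and z of narrow_pot in the frame of board between 0.014 and 0.023 m and distance of each of mug, tongs, spice_jar from where it was at the start of the episode below 0.015 m and distance of square_pot from where it was at the start of the episode below 0.03 m); the robot touches nothing.
It fails at once if the mug, the tongs or the spice jar is moved more than 15 mm (distance of any of mug, tongs, spice_jar from where it was at the start of the episode above 0.015 m).
It fails at once if the square pot is moved more than 30 mm (distance of square_pot from where it was at the start of the episode above 0.03 m).
It fails at once if a round pot is tipped more than 0.6 rad (angle between any of wide_pot, narrow_pot's own z axis and vertical above 0.6 rad).
It fails at once if a round pot is dropped or banged down (faster than 0.5 m/s while its underside is less than 35 mm above the shelf surface) ((height (world z) of wide_pot below 0.035 m and linear speed of wide_pot above 0.5 m/s) or (height (world z) of narrow_pot below 0.035 m and linear speed of narrow_pot above 0.5 m/s)).
It also fails if it takes over 56 s, if anything falls off the work surface, if the arm or the gripper's body presses on something with over 40 N, if the wrist force passes 120 N, or if a joint passes its speed limit or range.

### The arm

A 6-joint arm with a two-finger parallel gripper is mounted at the origin on the work surface. World frame = base frame: x ahead of the robot, y to its left, z up, the work surface at z = 0. Lengths are in mm, angles in rad, forces in N, time in s.
With the tool pointing down it reaches from about 325 to 900 mm from the base axis. Payload 3.5 kg.
Tool frame: the origin (TCP) lies at the very end of the fingers, on their centre line; the grasp point (between the pads) lies 19 mm behind it; z points along the fingers, y is the line along which they close (so a half turn about z gives the same grasp; the last joint's range is limited). The gripper opens to 85 mm and grips with 20 to 120 N. Pads are 22 mm wide; open, the fingers measure 114 mm over their backs; the gripper's body (76 mm by 85 mm) begins 54 mm behind the grasp point. The pads swing forward as they close: fully open they stand 13 mm farther back than shut.
Start: joints at [-1.219, 0.276, -0.026, 1.268, 0, 1.467], TCP at [274.54, -561.471, 231.313] pointing down, gripper open.
Joint ranges: [-3.12, 3.12], [-0.85, 1.88], [-1.08, 1.24], [-1.95, 2.15], [-1.57, 1.53], [-3.14, 3.14]. Speed limits (rad/s): [2.57, 2.57, 3.14, 3.14, 3.14, 3.14].

### API

Orientations are given as a unit quaternion [w, x, y, z].
In Python, from rig import robot gives the robot as it stands. Calls block until the motion is done:
- robot.move_to(position, orientation): joint-space move of the TCP to a pose.
- robot.servo_line(position, attitude=None, max_speed=150): straight line of the TCP; attitude=None keeps the orientation; max_speed is the mean speed in mm/s.
- robot.movej(angles): joint-space move.
- robot.set_gripper(opening, f_grip=None): finger opening in mm; f_grip is the grip in N (None keeps the last); returns when the fingers have stopped.
- robot.hold(seconds).
- robot.inverse_kinematics(position, orientation): joint angles nearest the present ones, or None.
- robot.get_obs(): the state.
- robot.camera(name): name is "scene" or "side" or "wrist"; returns the picture (400x640x3 uint8, blue, green, red); there is no depth.
- robot.camera_params(name): a dict with "fx", "fy", "cx", "cy" (pixels), "world_from_camera" (4x4, takes a point from camera to world coordinates). Camera axes: x right, y down, z forward; pixel columns grow to the right and rows downward; lengths in mm; the calibration is good to about 2 mm. A picture is of the moment at which its call begins: read the wrist's pose just before it. camera_params takes no time and is no camera call; for the wrist camera it gives the pose at the moment of the call.
A pose or a line that the arm cannot do raises robot.MotionError and nothing moves.
- robot.hand_in(): hands the job in; it is judged then, once.
Trained networks look in the newest picture that a camera, given by its name, has taken for a name from the list of things; names that differ only in an ending like _2 or _b are one class to them, and where a whole thing is asked for, a point or a joint stands for the part that bears it (a point fixed in the world has none). Each returns a list of dicts, best first, with "p" (0 to 1); they miss things now and then, are a little off and sometimes report something else, mostly with a low value. They report only what shows in the picture. A call takes as long as a camera call. They do not tell look-alikes from the thing itself.
- robot.recognise(camera, label): "box" ([left, top, right, bottom] in pixels, round what is visible of it).
The state is a dict: "clock": time; "joint_positions": joint angles; "qd": joint speeds; "tau": joint torques, N m; "tool_pos": TCP position; "ee_rot": TCP orientation; "force": force on the tool from outside, world axes, zero at the start; "torque": the same for the moment, N m; "opening": finger opening in mm; "finger_force": force on a finger pad.
Only numpy, scipy, OpenCV 4.12 (cv2) and the standard library are available. Lean on these libraries where they do the work, as an engineer would, in place of code of your own. Each camera call takes 0.05 s, during which the arm holds its last target. There are 200 camera calls.

## Working session

There is one attempt and no reset: what is moved stays moved. The work goes in short steps, each a Python script; the robot and the scene stay as the last script left them, time stands still between calls to the robot, and variables do not carry over. Pictures are saved under pics/ and viewed, at most 10 in all, crops included, and the job is handed in when it is done.

```bash
ls; mkdir -p pics
python3 - <<'E'
from rig import robot
import cv2, numpy as np
for c in ("scene","side"):
    cv2.imwrite(f"pics/{c}0.png", robot.camera(c))
    P=robot.camera_params(c); print(c,P["fx"],P["cx"],P["cy"],np.round(P["world_from_camera"],3).tolist())
    for l in ("wide_pot","narrow_pot","square_pot","wide_pot_loop","narrow_pot_loop","long_stand","short_stand","long_stand_tip","drip_tray","board","mug","tongs","spice_jar"):
        print(l,[([round(v) for v in d["box"]],round(d["p"],2)) for d in robot.recognise(c,l)][:4])
print(robot.get_obs())
E
```

```text
pics
scene 433.00561969711083 317.7170623624005 195.93489358473516 [[-0.375, 0.676, -0.635, 1351.698], [0.927, 0.264, -0.267, 320.718], [-0.013, -0.688, -0.725, 1055.606], [0.0, 0.0, 0.0, 1.0]]
wide_pot [([296, 219, 326, 254], 0.8), ([268, 262, 303, 305], 0.8), ([251, 182, 282, 228], 0.67), ([244, 147, 296, 265], 0.58)]
narrow_pot [([278, 157, 297, 203], 0.94), ([235, 140, 266, 172], 0.25)]
square_pot [([342, 202, 376, 246], 0.57), ([196, 153, 288, 217], 0.4)]
wide_pot_loop [([257, 185, 287, 224], 0.97), ([299, 215, 327, 257], 0.84), ([268, 259, 303, 302], 0.77)]
narrow_pot_loop [([278, 158, 300, 208], 0.91)]
long_stand [([243, 149, 297, 265], 0.56)]
short_stand [([328, 196, 374, 286], 0.56), ([279, 156, 298, 201], 0.37)]
long_stand_tip [([245, 148, 298, 266], 0.83), ([234, 140, 266, 176], 0.52)]
drip_tray [([194, 153, 293, 218], 0.79)]
board [([394, 186, 483, 279], 0.8)]
mug [([235, 142, 264, 171], 0.94), ([252, 182, 283, 228], 0.52)]
tongs [([447, 211, 455, 213], 0.49)]
spice_jar [([332, 173, 348, 201], 0.61)]
side 372.1529626634101 321.0490814258086 204.19197141956778 [[-0.992, -0
[... 967 characters left out ...]
joint_positions': array([-1.21937798e+00,  2.76377245e-01, -2.63865888e-02,  1.26797792e+00,
       -2.10851077e-05,  1.46745754e+00]), 'qd': array([-1.11706541e-03, -1.23471854e-03,  3.62581021e-05, -5.53535994e-04,
       -2.52701368e-04, -1.81830474e-03]), 'tau': array([-8.74138982e-05, -4.45483518e+01,  2.95557439e+01,  1.04042916e-03,
       -8.58916837e-05,  1.00209530e-05]), 'tool_pos': array([ 274.55176311, -561.48182214,  231.33377078]), 'ee_rot': array([ 2.83832207e-05,  9.74260675e-01,  2.25424345e-01, -7.08536390e-06]), 'force': array([-0.21161632,  0.30158272, -0.39659553]), 'torque': array([0.02408759, 0.03945732, 0.01413861]), 'finger_force': 0.0, 'opening': 85.83054267886395}
```

Run:
```python
import cv2
a=cv2.imread("pics/scene0.png")[125:325,180:500]; cv2.imwrite("pics/sc_crop.png",cv2.resize(a,(800,500),interpolation=cv2.INTER_CUBIC))
a=cv2.imread("pics/side0.png")[130:390,190:430]; cv2.imwrite("pics/si_crop.png",cv2.resize(a,(552,598),interpolation=cv2.INTER_CUBIC))
```

```text
(no output)
```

View pics/sc_crop.png

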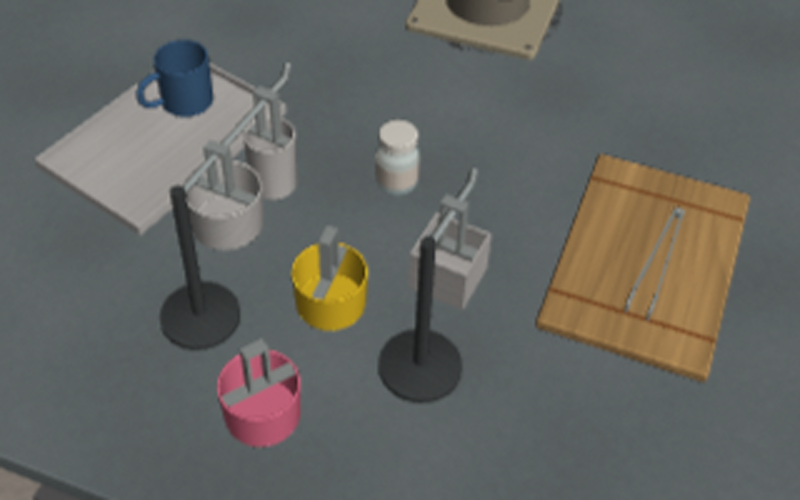

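View pics/si_crop.png

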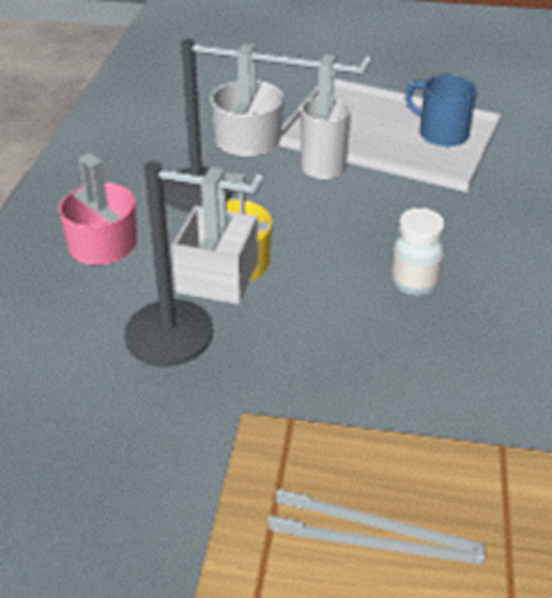

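Look-alikes: the pink pot (scene ≈ 284,283) and the yellow pot (≈ 312,238) lie on the shelf; the square pot (≈ 360,225) is on the short stand. The wanted ones are the wide silver pot (loop ≈ 268,184) in the rear on the long peg and the narrow one (loop ≈ 287,163) in front. The tray is on the right with the mug and the board is on the left with the tongs. Next I triangulate these.

```bash
cat > h.py <<'E'
import numpy as np, cv2
from rig import robot
from scipy.optimize import least_squares
def ray(c,uv,P=None):
    P=P or robot.camera_params(c); T=np.array(P["world_from_camera"])
    d=T[:3,:3]@[(uv[0]-P["cx"])/P["fx"],(uv[1]-P["cy"])/P["fy"],1]
    return T[:3,3],d/np.linalg.norm(d)
def onz(c,uv,z,P=None):
    o,d=ray(c,uv,P); return o+d*(z-o[2])/d[2]
def tri(*rays):
    A=sum(np.eye(3)-np.outer(d,d) for o,d in rays); b=sum((np.eye(3)-np.outer(d,d))@o for o,d in rays)
    return np.linalg.solve(A,b)
E
python3 - <<'E'
from h import *
np.set_printoptions(precision=1,suppress=True)
S=lambda x,y:(x/2.5+180,y/2.5+125)
D=lambda x,y:(x/2.3+190,y/2.3+130)
both={"narrow loop":((268,94),(327,59),223),"wide loop":((219,147),(247,47),223),"tip":((288,66),(367,60),233),"post":((179,190),(188,43),221),
"short post":((428,241),(153,167),221),"short tip":((474,172),(258,180),233),"sq loop":((455,202),(213,172),223)}
for n,(a,b,z) in both.items(): print(n,tri(ray("scene",S(*a)),ray("side",D(*b))),onz("scene",S(*a),z),onz("side",D(*b),z))
one={"tray corner L":((38,160),16),"tray bottom":((140,228),16),"board TL":((601,157),18),"board TR":((749,195),18),"board BL":((538,325),18),"board BR":((708,378),18),
"tongs hinge":((679,212),16),"tongs endL":((628,308),16),"tongs endR":((651,316),16),"jar top":((399,132),90),"mug top":((183,52),80)}
for n,(a,z) in one.items(): print(n,onz("scene",S(*a),z))
two={"tray nearR(mug end)":((468,186),16),"tray top mug":((497,117),16),"tray near stand":((285,136),16),"board far L":((243,416),18),"tongs hinge":((482,550),16),"tongs e1":((280,497),16),"tongs e2":((270,523),16),"mug":((449,88),80),"jar":((421,222),90)}
for n,(a,z) in two.items(): print("side",n,onz("side",D(*a),z))
E
```

```text
narrow loop [ 531.9 -117.2  223.2] [ 532.6 -116.7  223. ] [ 531.7 -118.9  223. ]
wide loop [ 629.5 -131.2  223.9] [ 630.3 -130.5  223. ] [ 629.5 -135.6  223. ]
tip [ 484.9 -112.7  228.3] [ 490.  -110.1  233. ] [ 484.5 -103.7  233. ]
post [ 702.5 -141.4  220.8] [ 701.6 -142.1  221. ] [ 702.5 -139.3  221. ]
short post [673.3 125.5 221.2] [672.4 124.9 221. ] [673.6 126.3 221. ]
short tip [569.6 140.8 226.9] [574.9 141.9 233. ] [568.3 150.1 233. ]
sq loop [614.5 133.9 225.2] [613.8 134.2 223. ] [614.8 129.2 223. ]
tray corner L [ 562.4 -460.    16. ]
tray bottom [ 618.6 -270.9   16. ]
board TL [283.5 245.   18. ]
board TR [282.2 438.   18. ]
board BL [581.5 238.4  18. ]
board BR [582.3 433.7  18. ]
tongs hinge [342.7 359.5  16. ]
tongs endL [517.2 330.6  16. ]
tongs endR [518.9 358.1  16. ]
jar top [406.8   0.4  90. ]
mug top [ 355.5 -339.8   80. ]
side tray nearR(mug end) [ 340.7 -181.9   16. ]
side tray top mug [ 290.2 -372.3   16. ]
side tray near stand [ 601.8 -271.1   16. ]
side board far L [570.7 241.   18. ]
side tongs hinge [348.1 350.1  16. ]
side tongs e1 [522.8 322.8  16. ]
side tongs e2 [527.7 349.   16. ]
side mug [ 370.4 -334.8   80. ]
side jar [408.8   3.9  90. ]
```

```bash
cat >> h.py <<'E'
YAW=-0.137
def q(yaw=YAW): return [0,float(np.cos(yaw/2)),float(np.sin(yaw/2)),0]
def say(t):
    o=robot.get_obs(); print(t,"t%.1f"%o["clock"],np.round(o["tool_pos"],1),"F",np.round(o["force"],1),"open %.1f ff %.1f"%(o["opening"],o["finger_force"]),"j",np.round(o["joint_positions"],2))
E
python3 - <<'E'
from h import *
for p in ([532,-117.5,320],[532,-117.5,191],[430,-106,300],[440,283,300],[440,283,136],[630,-131.5,191],[410,-104,300],[503,-338,95]):
    for y in (YAW,YAW+np.pi): 
        j=robot.inverse_kinematics(p,q(y)); print(p,round(y,2),None if j is None else np.round(j,2))
robot.set_gripper(58,80)
robot.move_to([532,-117.5,330],q(YAW)); say("above")
P=robot.camera_params("wrist"); im=robot.camera("wrist"); cv2.imwrite("pics/w1.png",im)
for l in ("narrow_pot_loop","wide_pot_loop"): print(l,[(np.round(d["box"]),round(d["p"],2)) for d in robot.recognise("wrist",l)][:3])
import pickle; pickle.dump(P,open("P1.pkl","wb"))
E
```

```text
[532, -117.5, 320] -0.14 [-0.34  0.1  -0.06  1.42  0.    2.94]
[532, -117.5, 320] 3.0 [-0.34  0.1  -0.06  1.42  0.   -0.2 ]
[532, -117.5, 191] -0.14 [-0.34  0.16 -0.26  1.15  0.    2.94]
[532, -117.5, 191] 3.0 [-0.34  0.16 -0.26  1.15  0.   -0.2 ]
[430, -106, 300] -0.14 [-0.39 -0.08 -0.28  1.37  0.    2.89]
[430, -106, 300] 3.0 [-0.39 -0.08 -0.28  1.37  0.   -0.25]
[440, 283, 300] -0.14 [ 0.45  0.07 -0.13  1.37  0.   -2.56]
[440, 283, 300] 3.0 [ 0.45  0.07 -0.13  1.37  0.    0.58]
[440, 283, 136] -0.14 [ 0.45  0.17 -0.37  1.03  0.   -2.56]
[440, 283, 136] 3.0 [ 0.45  0.17 -0.37  1.03  0.    0.58]
[630, -131.5, 191] -0.14 [-0.31  0.33 -0.04  1.2   0.    2.97]
[630, -131.5, 191] 3.0 [-0.31  0.33 -0.04  1.2   0.   -0.17]
[410, -104, 300] -0.14 [-0.4  -0.12 -0.31  1.38  0.    2.88]
[410, -104, 300] 3.0 [-0.4  -0.12 -0.31  1.38  0.   -0.26]
[503, -338, 95] -0.14 [-0.7   0.34 -0.24  0.99  0.    2.58]
[503, -338, 95] 3.0 [-0.7   0.34 -0.24  0.99  0.   -0.56]
above t3.7 [ 531.9 -118.1  329.8] F [-0.2 -0.1 -0.2] open 58.1 ff 0.0 j [-0.34  0.1  -0.04  1.44 -0.    2.94]
narrow_pot_loop [(array([297., 145., 358., 207.]), 0.92)]
wide_pot_loop [(array([187.,  65., 265., 137.]), 0.95)]
```

View pics/w1.png

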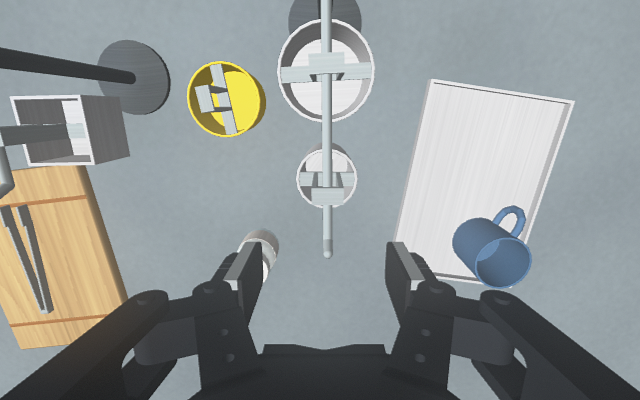

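The wrist view shows the narrow silver pot in front (loop top ≈ 327,194), with the wide silver pot behind it (loop top ≈ 327,64) and the tip at ≈ 328,253. Yellow is off to the left, so the choice is confirmed. I'll refine the position and grasp with the half-turned wrist (j6 ≈ 0).

```bash
sed -i 's/^YAW=.*/YAW=np.pi-0.137/' h.py
python3 - <<'E'
from h import *
import pickle; P=pickle.load(open("P1.pkl","rb"))
np.set_printoptions(precision=1,suppress=True)
for n,uv,z in (("narrow",(327,194),223),("wide",(327,64),223),("tip",(328,248),233),("tray tl",(431,81),16),("tray tr",(573,102),16),("tray bl",(396,272),16)): print(n,onz("wrist",uv,z,P))
print(ray("wrist",(320,200),P))
c=np.array([532,-118])
robot.move_to([*c,300],q()); say("turned")
robot.servo_line([*c,191],max_speed=120); say("down")
robot.set_gripper(20,80); say("grip")
E
```

```text
narrow [ 534.5 -121.8  223. ]
wide [ 630.7 -134.8  223. ]
tip [ 492.1 -116.7  233. ]
tray tl [ 615.5 -275.4   16. ]
tray tr [ 561.9 -465.7   16. ]
tray bl [ 338.  -207.2   16. ]
(array([ 600.8, -128.3,  472.5]), array([-0.3,  0. , -1. ]))
turned t6.5 [ 532. -118.  300.] F [ 0.2 -0.9 -0.2] open 58.3 ff 0.0 j [-0.3  0.1 -0.1  1.4 -0.  -0.2]
down t7.5 [ 532.7 -118.2  191.9] F [ 0.8  1.1 -0.5] open 58.0 ff 0.0 j [-0.3  0.2 -0.3  1.1  0.  -0.2]
grip t7.9 [ 532.9 -118.5  192.3] F [-0.9 -0.4  4.7] open 24.8 ff 78.2 j [-0.3  0.2 -0.3  1.1 -0.  -0.2]
```

Run:
```python
from h import *
robot.servo_line([532.5,-118.3,223],max_speed=60); say("lift")
robot.servo_line([480,-111.2,223],max_speed=100); say("mid")
robot.servo_line([420,-103,223],max_speed=120); say("off")
cv2.imwrite("pics/s2.png",cv2.resize(robot.camera("side")[100:300,220:420],(600,600),interpolation=cv2.INTER_CUBIC))
```

```text
lift t8.6 [ 532.4 -118.2  223. ] F [ 0.2 -0.7 -2.2] open 24.8 ff 78.4 j [-0.34  0.14 -0.21  1.22  0.   -0.2 ]
mid t9.3 [ 480.4 -111.4  223.2] F [-0.5 -0.1 -2.8] open 24.9 ff 78.4 j [-0.36  0.05 -0.32  1.21  0.   -0.22]
off t10.0 [ 420.8 -103.3  223.3] F [ 0.3 -0.5 -2.1] open 24.6 ff 78.4 j [-0.39 -0.07 -0.43  1.21  0.   -0.25]
```

View pics/s2.png

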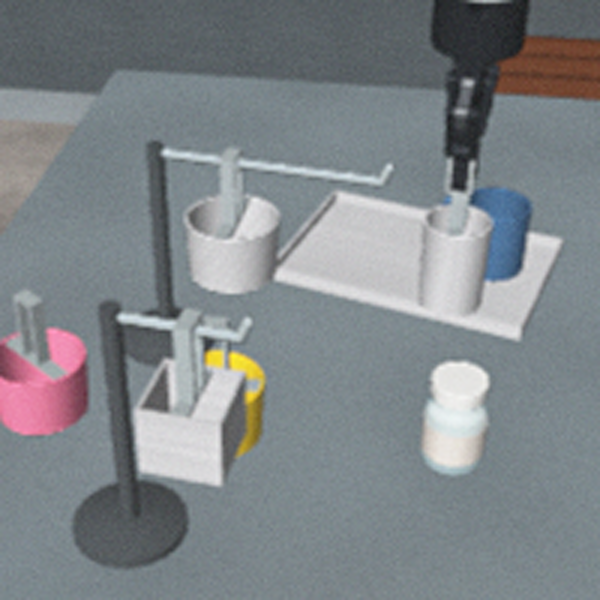

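The narrow pot is off the peg and upright (≈ 455,260 in the crop), and the wide pot still hangs (≈ 232,245). Next, the board.

```bash
cat >> h.py <<'E'
def setdown(x,y,z0,zmin):
    """step down from z0 until the tool feels the support, then let go and rise"""
    robot.hold(0.4); f0=robot.get_obs()["force"][2]; z=z0
    while z>zmin:
        z-=1.5; robot.servo_line([x,y,z],max_speed=20); robot.hold(0.05)
        f=robot.get_obs()["force"][2]
        if f-f0>3: break
    say("contact f0 %.1f z %.1f"%(f0,z))
    robot.set_gripper(45); say("open"); robot.hold(0.2)
    robot.servo_line([x,y,z+130],max_speed=120); say("up")
E
python3 - <<'E'
from h import *
robot.servo_line([420,-103,285],max_speed=120)
robot.servo_line([440,283,285],max_speed=170); say("over board")
robot.servo_line([440,283,147],max_speed=100); say("near")
cv2.imwrite("pics/s3.png",cv2.resize(robot.camera("scene")[150:300,370:520],(600,600),interpolation=cv2.INTER_CUBIC))
E
```

```text
over board t13.1 [440.  282.5 285. ] F [-0.6  0.7 -2. ] open 24.9 ff 78.5 j [ 0.45  0.07 -0.16  1.34 -0.    0.58]
near t14.6 [440.6 283.3 147.8] F [ 1.3  0.4 -1.8] open 24.8 ff 78.5 j [ 0.45  0.16 -0.36  1.05 -0.    0.58]
```

View pics/s3.png

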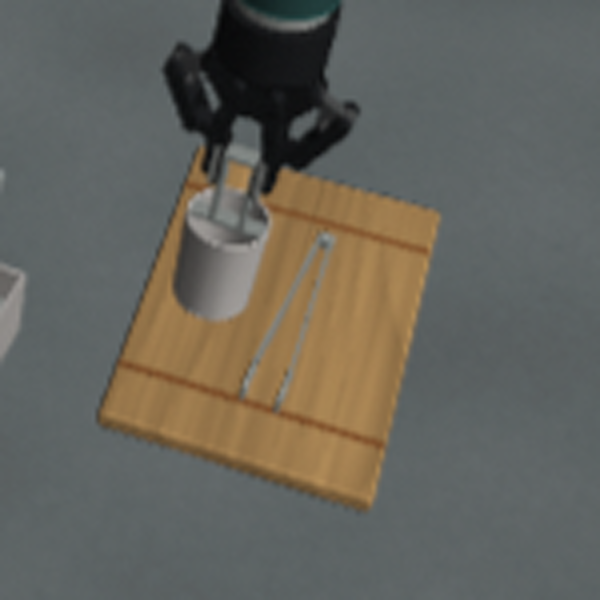

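The narrow pot is over the bare strip (base ≈ 212,300), clear of the tongs (≈ 285,320) and the board's edge. I'll set it down, then fetch the wide pot.

Run:
```python
from h import *
setdown(440,283,144,130)
robot.servo_line([440,283,300],max_speed=150)
robot.servo_line([480,-60,310],max_speed=170)
robot.move_to([630,-133,300],q()); say("above wide")
robot.set_gripper(58,80)
robot.servo_line([630,-133,191],max_speed=110); say("down")
robot.set_gripper(20,80); say("grip")
```

```text
contact f0 -1.5 z 136.5 t16.7 [440.4 283.2 137.5] F [-1.7 -0.9  4.7] open 24.7 ff 78.9 j [ 0.45  0.17 -0.37  1.03 -0.    0.58]
open t17.0 [440.  283.  136.3] F [-0.   0.9 -0.1] open 44.7 ff 0.0 j [ 0.45  0.17 -0.37  1.03 -0.    0.58]
up t18.5 [439.4 282.7 265.5] F [-0.5  0.2 -0.3] open 45.1 ff 0.0 j [ 0.45  0.08 -0.19  1.3  -0.    0.58]
above wide t21.7 [ 629.3 -132.4  299.6] F [-0.6 -0.8 -1.1] open 45.0 ff 0.0 j [-0.31  0.29  0.13  1.42  0.   -0.17]
down t23.2 [ 630.7 -133.2  192. ] F [-0.  -0.7  0.3] open 57.8 ff 0.0 j [-0.31  0.33 -0.04  1.2   0.   -0.17]
grip t23.6 [ 630.7 -133.   192.2] F [0.1 0.8 3.9] open 24.9 ff 78.4 j [-0.31  0.33 -0.04  1.2   0.   -0.17]
```

Run:
```python
from h import *
robot.servo_line([630.5,-133,224],max_speed=60); say("lift")
robot.servo_line([530,-118.5,224],max_speed=110); say("mid")
robot.servo_line([405,-101.5,224],max_speed=120); say("off")
robot.servo_line([450,-210,224],max_speed=120)
robot.servo_line([503,-338,210],max_speed=150)
robot.servo_line([503,-338,108],max_speed=80); say("near")
cv2.imwrite("pics/s4.png",cv2.resize(robot.camera("side")[120:270,260:460],(800,600),interpolation=cv2.INTER_CUBIC))
```

```text
lift t24.3 [ 630.4 -133.   224. ] F [-0.9  0.2 -1.6] open 24.7 ff 78.5 j [-0.31  0.31  0.01  1.27 -0.   -0.17]
mid t25.3 [ 530.7 -118.7  224.2] F [ 0.1 -0.4 -2.5] open 24.7 ff 78.5 j [-0.34  0.14 -0.22  1.22  0.   -0.2 ]
off t26.5 [ 405.8 -101.8  224.2] F [ 0.3 -0.2 -2.2] open 24.5 ff 78.5 j [-0.4  -0.09 -0.45  1.21  0.   -0.26]
near t30.2 [ 503.5 -338.4  108.8] F [-0.1  0.1 -2.7] open 25.0 ff 78.6 j [-0.7   0.33 -0.22  1.01 -0.   -0.56]
```

View pics/s4.png

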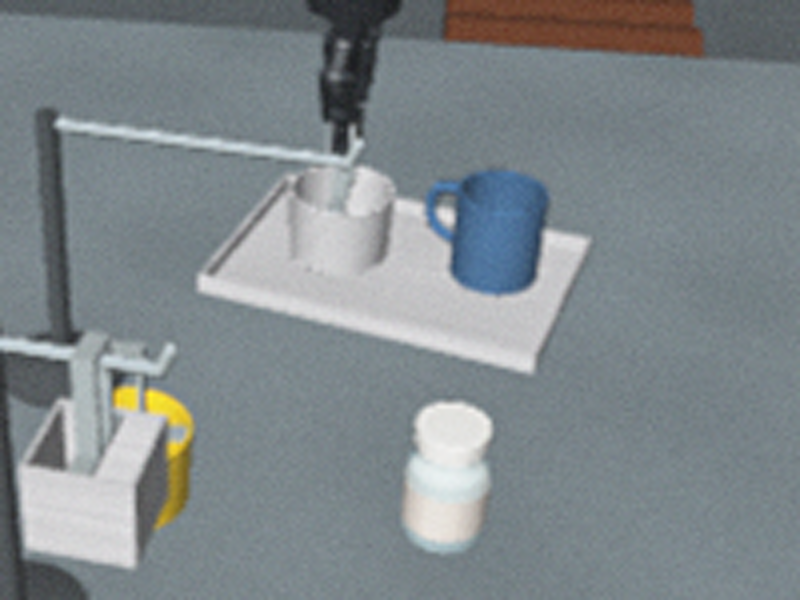

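The wide pot (≈ 342,225) is just above the tray floor in the free half, clear of the mug (≈ 500,230). I'll set it down and check.

Run:
```python
from h import *
setdown(503,-338,106,90)
robot.hold(0.3)
a=robot.camera("scene")[125:275,180:500]; b=robot.camera("side")[120:390,190:460]
cv2.imwrite("pics/f.png",np.hstack([cv2.resize(a,(500,234)),np.zeros((234,300,3),np.uint8)])) 
c=np.zeros((600,790,3),np.uint8); c[:220,:469]=cv2.resize(a,(469,220)); c[220:600,:380]=cv2.resize(b,(380,380))
cv2.imwrite("pics/f.png",c)
```

```text
contact f0 -3.0 z 97.0 t32.5 [ 503.1 -338.    98.4] F [-3.   1.4  5.9] open 24.6 ff 79.5 j [-0.7   0.34 -0.23  1.   -0.   -0.56]
open t32.8 [ 503.2 -338.2   97. ] F [-0.5 -0.1 -0.1] open 45.1 ff 0.0 j [-0.7   0.34 -0.24  0.99  0.   -0.56]
up t34.2 [ 502.5 -337.6  225.9] F [-0.1  0.5 -0.5] open 45.0 ff 0.0 j [-0.7   0.25 -0.08  1.25 -0.   -0.56]
```

View pics/f.png

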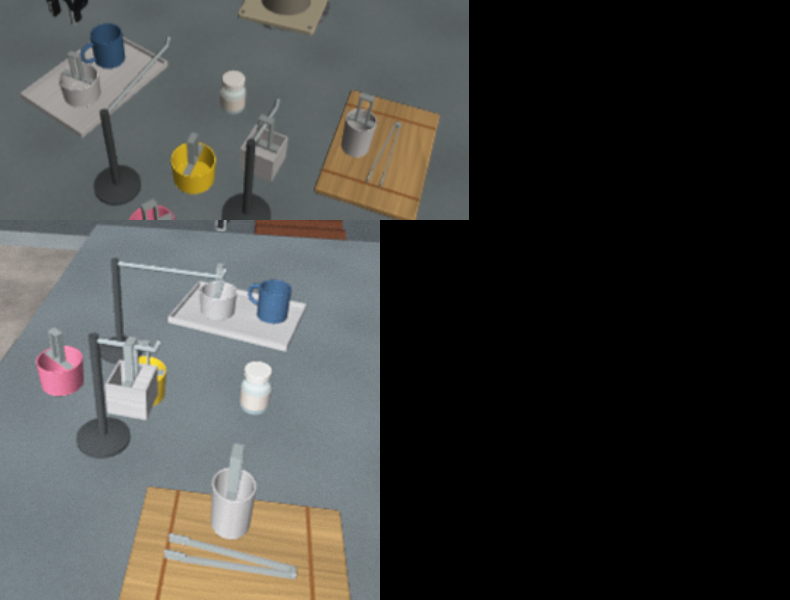

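Both pots stand upright, the wide one in the tray (≈ 80,85 in the scene part) and the narrow one on the board (≈ 360,135). Everything else is in place.

```bash
python3 -c "
from rig import robot
print(robot.hand_in())"
```

```text
the job is handed in; nothing more can be done
None
```

The wide pot is released upright on the drip tray floor and the narrow pot on the board's bare wood; the last pictures showed nothing else moved, and I handed the job in at about 34 s with no verdict returned.

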